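Index the vial carousel to the green station

TASK

The vial carousel is locked in its middle notch. Pull the spring ring straight up to free the index pin, swing the arm round to the station marked by the green button (never to the red one), and let the ring go so that the pin springs fully home in the notch there. Work by feel: the notch is only roughly abreast of the button, the pin must not be forced against the index plates, the vials must stay upright in the carousel, and everything else on the bench is to be left alone.

Things in the scene. Friction and masses are not known exactly. Their poses are not given: they have to be found in the camera images.
- index_base: Fixed round dark steel stand, 290 mm across, 16 mm thick, on the bench. Origin: centre of its underside, on the carousel's vertical axis; z up; its -x axis points to the middle notch. It carries the raised index track and the coloured buttons.
- middle_notch (a point): Middle notch of the index track, at its mouth (36 mm above the bench, 95 mm from the axis). The track is a raised arc 30 mm wide and white, on this 95 mm circle; its end pieces are 0.6 mm lower. Three radial notches, each 11 mm wide along the circle and open to the dark base: this one and one near each button, 32 to 48 degrees to either side.
- carousel (a joint): Turn of the carousel about the stand's z axis, rad, counterclockwise from above positive, 0 at the start, free from -1 to 1 with the pin out, rubbing with 0.1 N m. White disc 124 mm across with four blue cups, and an arm 26 mm wide that reaches 115 mm from the axis and carries ring and pin at 95 mm; disc and arm top 58 mm above the bench.
- pull_ring (a joint): Lift of the spring ring and its pin, m: 0 with the pin fully home in a notch, 0.0084 to 0.009 with the pin resting on the track, 0.016 at the upper stop. A damped spring (7 N at 0, 11 N at the stop) pulls it down whenever it is let go. Lifted above 0.0095 the arm swings freely.
- ring_center (a point): Centre of the black pull ring: upright flat ring, outer diameter 36 mm, hole 24 mm, 10 mm thick, on an 8 mm stem over the arm's end. 95 mm above the bench with the pin home (lower edge 77 mm; the 20 mm steel bush below it ends at 66 mm). x points level from the ring to the carousel's axis, y along the ring's thickness (the way it swings), z up. It turns with the arm only.
- pin_point (a point): Lower tip of the index pin, straight below the ring: a vertical round-ended steel pin, 8 mm in diameter, tip 27 mm above the bench when home (9 mm below the top of the track). The pin has about 1.5 mm of play either way in a notch.
- index_pin: The same pin; origin on its line, at bench height when home. With the ring let go over the track, the pin rests on it with about 9 N, slides easily (about 3 N at the ring in all) and drops by itself into a notch it is slid over; then its side meets the notch's wall. More than 35 N between pin and track damages it.
- green_button: Green round button, 20 mm across and 8 mm high, fixed on the stand 130 mm from the axis, abreast of the wanted station. Origin: centre of its underside, 16 mm above the bench. The centre of that station's notch lies on the pin circle within 0.14 rad (13 mm), either way, of the line from the axis through this button; where exactly is not known.
- red_button: Red button of the same size, marking the station on the other side that is not to be used. Green and red may be on either side.
- vial_a: Amber capped vial, 23 mm in diameter, 50 mm tall, loose in a carousel cup; top 111 mm above the bench. Origin: centre of its underside.
- vial_b: Second such vial, in the opposite cup.
- spare_vial: Bystander: a vial of the same kind standing on the stand's far rim. Origin: centre of its underside.
- beaker: Bystander: glass beaker, 70 mm across, 90 mm tall. Origin: centre of its underside.
- reagent_bottle: Bystander: amber bottle, 64 mm across, 150 mm tall. Origin: centre of its underside.
- petri_dish: Bystander: clear petri dish, 90 mm across, 16 mm high. Origin: centre of its underside.
- marker_pen: Bystander: white marker pen with blue cap, 130 mm long, 17 mm thick, lying along its x axis. Origin: middle of its underside.
- timer: Bystander: white bench timer, 70 x 70 x 24 mm. Origin: centre of its underside.
Not all that is in view belongs to the job. Leave any blue or purple look-alike of the vial_b alone. Leave any purple look-alike of the vial_a alone.

How it is judged:
On the way, in this order (a step that is already met when the one before it is completed fails the run):
1. the ring is pulled until the pin is clear of the middle notch (value of joint pull_ring above 0.008 m), for 0.1 s.
2. the arm is swung near the green button (horizontal distance between pin_point and green_button below 0.058 m), for 0.05 s.
At the end, for the whole second after the job is handed in: The pin is fully home (ring lift below 2 mm) in the notch at the green button (pin tip within 45 mm of the button's centre, seen from above, which only that notch allows), the carousel is at rest (below 0.03 rad/s), and both vials stand in their cups (tilt below 0.3 rad, within 55 mm of the axis) (value of joint pull_ring below 0.002 m and horizontal distance between pin_point and green_button below 0.045 m and angle between each of vial_a, vial_b's own z axis and vertical below 0.3 rad and horizontal distance between each of vial_a, vial_b and index_base below 0.055 m and velocity of joint carousel between -0.03 and 0.03 rad/s); the robot touches nothing.
It fails at once if the index pin was forced against the index track (over 35 N) (contact force between index_pin and anything else above 35 N).
It fails at once if the arm was swung to the red station (horizontal distance between pin_point and red_button below 0.045 m).
It fails at once if a carousel vial was tipped or taken out (angle between any of vial_a, vial_b's own z axis and vertical above 0.4 rad or height (world z) of any of vial_a, vial_b above 0.075 m).
It fails at once if a bystander was moved more than 20 mm (distance of any of spare_vial, beaker, reagent_bottle, petri_dish, marker_pen, timer from where it was at the start of the episode above 0.02 m).
It also fails if it takes over 48 s, if anything falls off the work surface, if the arm or the gripper's body presses on something with over 40 N, if the wrist force passes 120 N, or if a joint passes its speed limit or range.

ROBOT

A 6-joint arm with a two-finger parallel gripper is mounted at the origin on the work surface. World frame = base frame: x ahead of the robot, y to its left, z up, the work surface at z = 0. Lengths are in m, angles in rad, forces in N, time in s.
With the tool pointing down it reaches from about 0.375 to 0.9 m from the base axis. Payload 3.1 kg.
Tool frame: the origin (TCP) lies midway between the tips of the shut fingers; the grasp point (between the pads) lies 19 mm behind it; z points along the fingers, y is the direction in which the jaws open and shut (so a half turn about z gives the same grasp; the last joint's range is limited). The gripper opens to 85 mm and grips with 20 to 120 N. Pads are 22 mm wide; open, the fingers measure 114 mm over their backs; the gripper's body (76 mm by 85 mm) begins 54 mm behind the grasp point. The pads swing forward as they close: fully open they stand 13 mm farther back than shut.
Start: joints at [1.137, 0.527, 1.433, -0, 1.181, -0.178], TCP at [0.157, 0.605, 0.231] pointing down, gripper open.
Joint ranges: [-3.08, 3.08], [-0.75, 2.2], [0.22, 2.44], [-1.43, 4.57], [0, 2.65], [-2.85, 2.85]. Speed limits (rad/s): [2.79, 2.79, 3.14, 3.14, 3.14, 3.14].

INTERFACE

Orientations are given as a unit quaternion [x, y, z, w].
In Python, from station import manip gives the robot as it stands.
- The arm moves only by the tool play_rows, never from a script. Its argument "increments" is a list of rows, each a list of 3 entries, a list of its own where there are three numbers: the shift along the tool's x, y, z in m, then the turn, a rotation vector about the tool's x, y, z in rad, then the opening, from 0 (shut) to 1 (fully open). A call has 1 to 10 rows; each row is the pose to reach, as a shift and turn from the pose commanded when the call began, along the tool's axes at that moment; what a row does not reach only later rows make up. A row lasts 1/10 s, in which the tool goes at most 50 mm and 8.59 degrees, less where a joint would pass 70% of its speed; a pose out of reach is approached as far as the arm can. A call with a gripper value outside its range is refused whole. The fingers move at their own pace and stop on an object; "force" is the grip in N (left out, the last holds). Time passes only in rows, so rows that repeat a pose let the fingers close. It gives the time, the measured TCP pose, the force and the opening at its end, in the units of the state.
- manip.sense(): the state, without advancing time (a new reading comes with each control period).
- manip.snapshot(name): name is "scene" or "top" or "wrist"; returns (picture, depth): 480x640x3 uint8, red, green, blue; 480x640 float32, m along the optical axis (not along the pixel's ray), 0 where there is no reading.
- manip.camera_model(name): a dict with "camera_matrix" (3x3 intrinsics, pixels), "R" (3x3) and "t" (3): a world point X has camera coordinates R X + t. Camera axes: x right, y down, z forward; pixel columns grow to the right and rows downward; lengths in m; the calibration is good to about 2 mm. A picture is of the moment at which its call begins: read the wrist's pose just before it. camera_model takes no time and is no camera call; for the wrist camera it gives the pose at the moment of the call.
- manip.sign_off(): hands the job in, once; it reports no verdict.
Trained networks look in the newest picture that a camera, given by its name, has taken for a name from the list of things; names that differ only in an ending like _2 or _b are one class to them, and where a whole thing is asked for, a point or a joint stands for the part that bears it (a point fixed in the world has none). Each returns a list of dicts, best first, with "p" (0 to 1); they miss things now and then, are a little off and sometimes report something else, mostly with a low value. They report only what shows in the picture. A call takes as long as a camera call. They do not tell look-alikes from the thing itself.
- manip.regions_of(camera, thing): "region" (480x640 bool, what is visible of it) and "rect" ([left, top, width, height] in pixels, round what is visible of it).
The state is a dict: "t": time; "q": joint angles; "qd": joint speeds; "tau": joint torques, N m; "tcp_pos": TCP position; "tool_rot": TCP orientation; "force": force on the tool from outside, world axes, zero at the start; "ft_torque": the same for the moment, N m; "finger_gap": opening from 0.0 (shut) to 1.0 (fully open).
Only numpy, scipy, OpenCV 4.12 (cv2) and the standard library are available. Lean on these libraries where they do the work, as an engineer would, in place of code of your own. Each camera call takes 0.05 s, during which the arm holds its last target.

## Working session

There is one attempt and no reset: what is moved stays moved. The work goes in short steps, Python scripts to look and compute and a tool call to move; the robot and the scene stay as the last step left them, time stands still between calls to the robot, and variables do not carry over. Pictures are saved under pics/ and viewed, and the job is handed in when it is done.

Besides the shell and the picture viewer there is one more tool, called after "Call:" as name(argument=value, ...) on one line, values as JSON. play_rows: Moves the arm, as the interface text tells. Its arguments: {"type":"object","properties":{"increments":{"type":"array"},"force":{"type":"number"}},"required":["increments"]}

```bash
mkdir -p pics; ls
python3 - <<'E'
from station import manip
import cv2,numpy as np
s=manip.sense(); print(s)
for n in ["scene","top"]:
    p,d=manip.snapshot(n); cv2.imwrite(f"pics/{n}0.png",p[:,:,::-1]); np.savez(f"pics/{n}0.npz",p=p,d=d)
    m=manip.camera_model(n); print(n,m)
E
```

```text
pics
{'t': 0.0, 'q': array([ 1.13754557e+00,  5.28451729e-01,  1.43391768e+00,  6.19473645e-06,
        1.18140706e+00, -1.78455579e-01]), 'qd': array([ 0.00048233,  0.00023103, -0.00012861,  0.00079982,  0.00098811,
       -0.00043381]), 'tau': array([-7.67579222e-04, -4.42354381e+01, -1.78023434e+01, -3.81906411e-04,
        8.49553559e-03, -1.32274437e-05]), 'tcp_pos': array([0.15716288, 0.60416745, 0.23033761]), 'tool_rot': array([ 1.27054347e-01,  9.91895156e-01, -1.04036627e-03, -3.31510921e-04]), 'force': array([ 0.53516353,  0.3912496 , -0.16447702]), 'ft_torque': array([-0.03333303, -0.02573477,  0.05402099]), 'finger_gap': 0.9979534142719498}
scene {'camera_matrix': array([[506.15696962,   0.        , 320.61107305],
       [  0.        , 506.15696962, 236.9491158 ],
       [  0.        ,   0.        ,   1.        ]]), 'R': array([[ 0.17675351,  0.98420441, -0.00999383],
       [ 0.50005132, -0.09854074, -0.86037108],
       [-0.84776581,  0.14707618, -0.50957013]]), 't': array([-0.07974402, -0.19426353,  1.55530499])}
top {'camera_matrix': array([[448.22876213,   0.        , 319.91347045],
       [  0.        , 448.22876213, 239.91439706],
       [  0.        ,   0.        ,   1.        ]]), 'R': array([[ 0.0101438 , -0.99977212,  0.01878341],
       [-0.98357972, -0.0133609 , -0.17997894],
       [ 0.18018889, -0.01664931, -0.98349111]]), 't': array([-0.00148613,  0.55657918,  0.89077479])}
```

View pics/scene0.png

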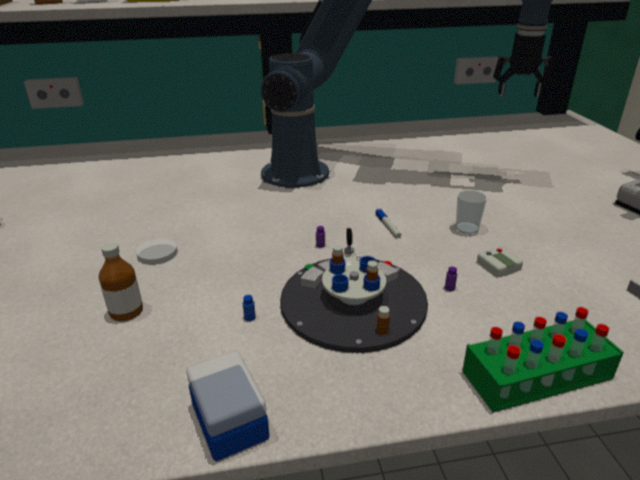

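View pics/top0.png

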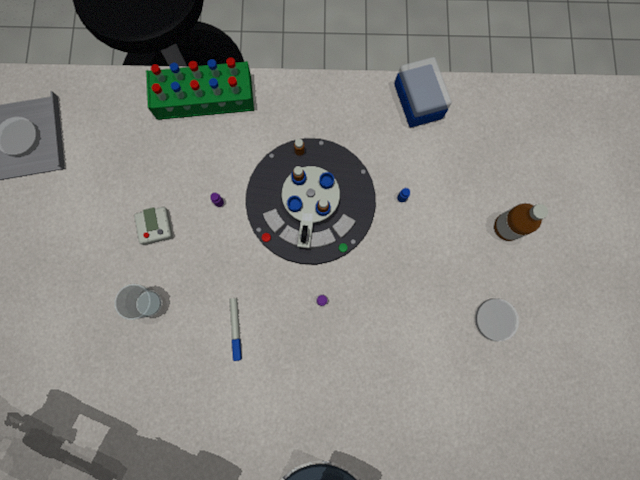

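The top view shows the stand at about (311,200), the ring and arm at (305,233), green at (343,247) and red at (266,237). The notches show as gaps in the white track. Next I'll measure these.

```bash
cat > h.py <<'E'
import numpy as np,cv2
from station import manip
def ray(cam,u,v,z):
    m=manip.camera_model(cam) if isinstance(cam,str) else cam
    K,R,t=m["camera_matrix"],m["R"],m["t"]
    c=-R.T@t; d=R.T@np.linalg.solve(K,[u,v,1.]); return c+d*(z-c[2])/d[2]
def proj(cam,X):
    m=manip.camera_model(cam) if isinstance(cam,str) else cam
    x=m["camera_matrix"]@(m["R"]@np.asarray(X,float)+m["t"]); return x[:2]/x[2]
E
python3 - <<'E'
from h import *
f=np.load("pics/top0.npz"); p=f["p"]
c=p[130:270,240:385]; cv2.imwrite("pics/top0z.png",cv2.resize(c,None,fx=5,fy=5,interpolation=cv2.INTER_CUBIC)[:600+100,:,::-1][200:700])
hs=cv2.cvtColor(p,cv2.COLOR_RGB2HSV)
def cen(mask,box):
    l,t,r,b=box; m=np.zeros_like(mask);m[t:b,l:r]=mask[t:b,l:r]; v,u=np.nonzero(m); return u.mean(),v.mean(),len(u)
g=cen((hs[...,0]>45)&(hs[...,0]<85)&(hs[...,1]>120),(330,235,356,260))
r=cen(((hs[...,0]<8)|(hs[...,0]>172))&(hs[...,1]>120),(255,225,280,250))
print(g,r); G=ray("top",*g[:2],.024);R=ray("top",*r[:2],.024);print(G,R)
for th in ["index_base","green_button","red_button","ring_center","carousel","vial_a"]:
    for o in manip.regions_of("top",th)[:4]: 
        v,u=np.nonzero(o["region"]); print(th,o["p"],o["rect"],u.mean(),v.mean())
        if th=="index_base": 
            cs,_=cv2.findContours(o["region"].astype(np.uint8),0,1); k=max(cs,key=len)
            h=cv2.convexHull(k)[:,0]; P=np.array([ray("top",a,b,.016) for a,b in h])
            A=np.c_[2*P[:,:2],np.ones(len(P))]; s=np.linalg.lstsq(A,(P[:,:2]**2).sum(1),rcond=None)[0]; print("circle",s[:2],np.sqrt(s[2]+s[0]**2+s[1]**2))
            C=s[:2]; print(np.linalg.norm(G[:2]-C),np.linalg.norm(R[:2]-C))
E
```

```text
(np.float64(342.59090909090907), np.float64(247.28787878787878), 66) (np.float64(265.6533333333333), np.float64(237.05333333333334), 75)
[ 0.54592148 -0.04439512  0.024     ] [0.56610105 0.12181253 0.024     ]
index_base 0.89 [244.8, 137.5, 129.9, 126.9] 310.1449656459411 199.1127322079905
circle [0.65548166 0.02734327] 0.14466112827870775
0.1309573638787826 0.13005127568970692
index_base 0.41 [263.2, 232.1, 4.4, 10.1] 265.29545454545456 236.61363636363637
circle [0.56870629 0.12300691] 0.00789549557298872
0.16894552341296856 0.0028659876597758684
index_base 0.2 [491.1, 202.0, 56.5, 40.8] 519.2662765179225 220.62838332114117
circle [ 0.61638322 -0.43967628] 0.05428292405413159
0.4015122020547359 0.5637357306392126
green_button 0.4 [338.2, 243.1, 11.1, 9.0] 342.05882352941177 247.02941176470588
red_button 0.54 [259.9, 231.8, 9.5, 8.9] 265.12857142857143 236.07142857142858
carousel 0.57 [278.3, 165.9, 61.9, 80.7] 309.105112620665 198.8276725062567
carousel 0.22 [338.8, 244.5, 10.2, 6.7] 342.1186440677966 247.0677966101695
vial_a 0.69 [317.0, 198.7, 12.7, 13.6] 322.216 204.864
vial_a 0.59 [292.3, 170.6, 11.9, 13.0] 297.51428571428573 173.14285714285714
vial_a 0.58 [210.9, 192.4, 12.3, 15.2] 216.3793103448276 199.04137931034484
vial_a 0.5 [393.4, 185.1, 15.5, 14.2] 402.84353741496597 194.0952380952381
```

View pics/top0z.png

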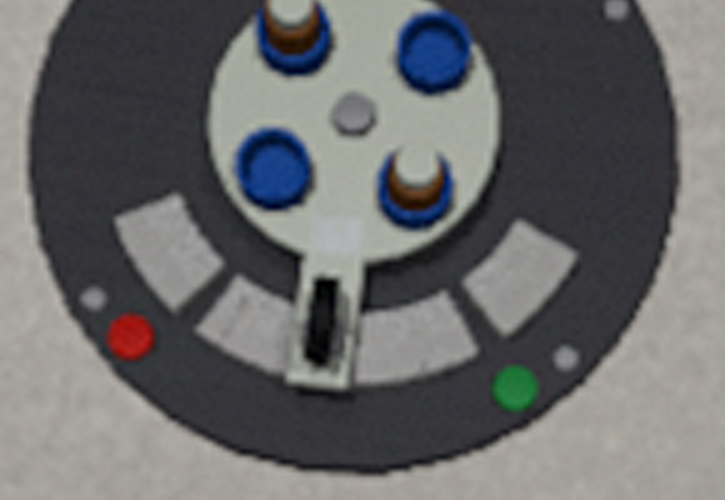

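Run:
```python
from h import *
f=np.load("pics/top0.npz"); p=f["p"].astype(np.float32).mean(2)
C=np.array([.6555,.0273]); 
m=manip.camera_model("top")
hub=ray(m,240+353/5,130+(113+200)/5,.065);print("hub~",hub)
G=np.array([.5459,-.0444]);R=np.array([.5661,.1218])
an=lambda P:np.degrees(np.arctan2(P[1]-C[1],P[0]-C[0]))%360
print("G",an(G),"R",an(R))
ring=ray(m,240+325/5,130+(200+280)/5,.113);print("ringtop~",ring,an(ring))
# polar
an_=np.arange(120,260,.5)
M=[]
for r in np.arange(.086,.105,.003):
    uv=np.array([proj(m,[C[0]+r*np.cos(a),C[1]+r*np.sin(a),.036]) for a in np.radians(an_)],np.float32)
    M.append(cv2.remap(p,uv[:,0].reshape(1,-1),uv[:,1].reshape(1,-1),cv2.INTER_LINEAR)[0])
M=np.array(M).mean(0)
for a,v in zip(an_,M): print(f"{a:.1f}:{v:.0f}",end=" ")
```

```text
hub~ [0.65498128 0.02600855 0.065     ]
G 213.19259443642588 R 133.41145405886988
ringtop~ [0.57255117 0.03580534 0.113     ] 174.14550942799335
120.0:149 120.5:149 121.0:148 121.5:148 122.0:148 122.5:148 123.0:148 123.5:148 124.0:148 124.5:149 125.0:150 125.5:150 126.0:150 126.5:150 127.0:150 127.5:151 128.0:151 128.5:151 129.0:150 129.5:149 130.0:149 130.5:149 131.0:149 131.5:149 132.0:149 132.5:149 133.0:149 133.5:150 134.0:150 134.5:150 135.0:150 135.5:146 136.0:139 136.5:128 137.0:110 137.5:90 138.0:72 138.5:58 139.0:51 139.5:49 140.0:48 140.5:49 141.0:51 141.5:53 142.0:61 142.5:76 143.0:95 143.5:116 144.0:133 144.5:145 145.0:151 145.5:153 146.0:153 146.5:152 147.0:150 147.5:147 148.0:144 148.5:141 149.0:140 149.5:140 150.0:143 150.5:146 151.0:150 151.5:151 152.0:153 152.5:153 153.0:153 153.5:151 154.0:151 154.5:150 155.0:151 155.5:152 156.0:152 156.5:152 157.0:152 157.5:152 158.0:152 158.5:152 159.0:152 159.5:152 160.0:151 160.5:149 161.0:147 161.5:144 162.0:142 162.5:140 163.0:137 163.5:133 164.0:131 164.5:130 165.0:130 165.5:131 166.0:132 166.5:131 167.0:124 167.5:112 168.0:9
[... 1064 characters left out ...]
0:148 223.5:148 224.0:149 224.5:149 225.0:149 225.5:150 226.0:149 226.5:149 227.0:149 227.5:150 228.0:150 228.5:150 229.0:149 229.5:148 230.0:149 230.5:149 231.0:149 231.5:149 232.0:148 232.5:148 233.0:148 233.5:148 234.0:147 234.5:147 235.0:147 235.5:148 236.0:148 236.5:148 237.0:148 237.5:148 238.0:148 238.5:149 239.0:150 239.5:151 240.0:150 240.5:146 241.0:138 241.5:127 242.0:109 242.5:88 243.0:69 243.5:57 244.0:53 244.5:52 245.0:52 245.5:53 246.0:54 246.5:53 247.0:53 247.5:53 248.0:53 248.5:53 249.0:53 249.5:53 250.0:53 250.5:53 251.0:53 251.5:53 252.0:53 252.5:53 253.0:54 253.5:54 254.0:54 254.5:54 255.0:53 255.5:52 256.0:52 256.5:52 257.0:52 257.5:53 258.0:53 258.5:53 259.0:53 259.5:53
```

Call:
play_rows(increments=[[[-0.038,-0.032,0],[0,0,-0.02],1],[[-0.076,-0.064,0],[0,0,-0.04],1],[[-0.114,-0.096,0],[0,0,-0.06],1],[[-0.152,-0.128,0],[0,0,-0.08],1],[[-0.19,-0.16,0],[0,0,-0.1],1],[[-0.228,-0.192,0],[0,0,-0.12],0.8],[[-0.266,-0.224,0],[0,0,-0.14],0.7],[[-0.304,-0.256,0],[0,0,-0.16],0.6],[[-0.342,-0.288,0],[0,0,-0.17],0.6],[[-0.38,-0.32,0],[0,0,-0.17],0.6]])

```text
t: 1.4
tcp_pos: [0.4456, 0.1976, 0.2317]
tool_rot: [0.042, 0.999, 0.0, 0.0]
force: [2.1, 0.7, 0.2]
finger_gap: 0.599
```

Call:
play_rows(increments=[[[-0.032,-0.038,0],[0,0,0],0.6],[[-0.064,-0.076,0],[0,0,0],0.6],[[-0.096,-0.113,0],[0,0,0],0.6],[[-0.127,-0.151,0],[0,0,0],0.6],[[-0.127,-0.151,0],[0,0,0],0.6],[[-0.127,-0.151,0],[0,0,0],0.6]])

```text
t: 2.0
tcp_pos: [0.5586, 0.037, 0.231]
tool_rot: [0.044, 0.999, 0.0, -0.0]
force: [-0.8, 0.3, -0.2]
finger_gap: 0.605
```

Run:
```python
from h import *
s=manip.sense(); print(s["tcp_pos"],s["tool_rot"],s["qd"],s["force"])
m=manip.camera_model("wrist"); print(m)
p,d=manip.snapshot("wrist"); cv2.imwrite("pics/w1.png",p[:,:,::-1]); np.savez("pics/w1.npz",p=p,d=d,**m)
for o in manip.regions_of("wrist","ring_center")[:3]:
    v,u=np.nonzero(o["region"]); print(o["p"],o["rect"],u.mean(),v.mean())
print(proj(m,s["tcp_pos"]))
```

```text
[0.55858275 0.03704184 0.23103276] [ 4.37328582e-02  9.99043193e-01  1.84042497e-04 -3.18151175e-04] [ 0.04352202 -0.01782761  0.0404093   0.0052606   0.00588938  0.00049657] [-0.80180896  0.33133951 -0.19333651]
{'camera_matrix': array([[351.19119551,   0.        , 322.32707543],
       [  0.        , 351.19119551, 239.76378966],
       [  0.        ,   0.        ,   1.        ]]), 'R': array([[ 0.08728688,  0.99618222,  0.00140892],
       [ 0.94744034, -0.08345287,  0.30885662],
       [ 0.30779505, -0.02562426, -0.95110757]]), 't': array([-0.08576465, -0.56494329,  0.20932338])}
0.88 [318.1, 203.8, 16.6, 47.8] 326.3079646017699 226.95221238938052
[322.80436758 310.94701429]
```

View pics/w1.png

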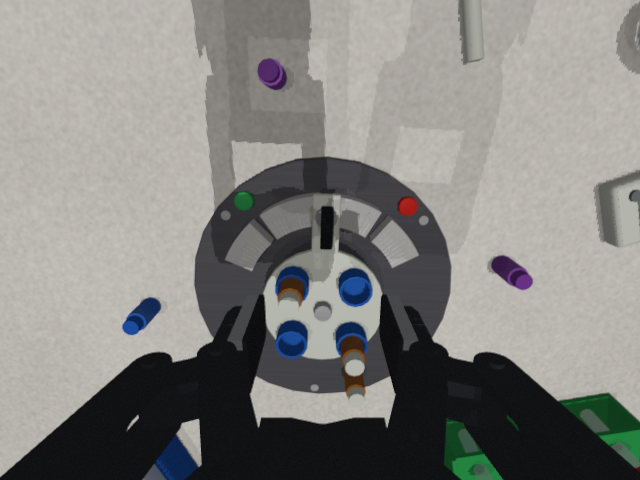

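The wrist view shows the ring at (326,227), green at (244,201), red at (408,206) and the hub at (322,311). I'll get points from the depth image.

Run:
```python
from h import *
f=np.load("pics/w1.npz"); p,d=f["p"],f["d"]; m={k:f[k] for k in("camera_matrix","R","t")}
def world(m,u,v,z):
    c=np.linalg.solve(m["camera_matrix"],np.stack([u*z,v*z,z])); return (m["R"].T@(c-m["t"][:,None])).T
reg=manip.regions_of("wrist","ring_center")[0]["region"]
v,u=np.nonzero(reg&(d>0)); W=world(m,u,v,d[v,u]); k=(W[:,2]>.075)&(W[:,2]<.118); W=W[k]
print(len(W),W.mean(0),W.min(0),W.max(0)); t=W[W[:,2]>.1125-.002]; print("top",t.mean(0),len(t))
l=np.polyfit(W[:,0],W[:,1],1); print("plane dir deg",np.degrees(np.arctan(l[0])),"y at x=.56",np.polyval(l,.56))
o=manip.regions_of("wrist","index_base")[0]; print(o["p"],o["rect"])
g=p.astype(int); vis=(g.max(2)<75)
# hub: silver cap
hs=cv2.cvtColor(p,cv2.COLOR_RGB2HSV)
def cen(mask,l,t,r,b):
    q=np.zeros_like(mask);q[t:b,l:r]=mask[t:b,l:r];v,u=np.nonzero(q);return u.mean(),v.mean(),len(u)
G=cen((hs[...,0]>45)&(hs[...,0]<85)&(hs[...,1]>120),230,185,260,215);R=cen(((hs[...,0]<8)|(hs[...,0]>172))&(hs[...,1]>120),394,192,422,220)
print(G,R); Gw=ray(m,*G[:2],.024);Rw=ray(m,*R[:2],.024);print(Gw,Rw)
# disc/base via depth: white disc z .058
V,U=np.mgrid[0:480,0:640]; ok=d>0; A=np.full((480,640,3),np.nan);A[ok]=world(m,U[ok],V[ok],d[ok])
hub=A[305:317,317:328].reshape(-1,3); print("hub",np.nanmedian(hub,0))
arm=(A[...,2]>.053)&(A[...,2]<.063)&(V>190)&(V<250)&(U>295)&(U<360)
a=A[arm]; print("arm",len(a),a.min(0),a.max(0))
for x0 in (.545,.555,.565,.575):
    q=a[abs(a[:,0]-x0)<.003]; 
    if len(q): print(x0,q[:,1].min(),q[:,1].max())
b=(A[...,2]>.006)&(A[...,2]<.026)&(np.hypot(A[...,0]-.6555,A[...,1]-.027)<.17)&(V<290)
B=A[b]; h=cv2.convexHull(B[:,:2].astype(np.float32))[:,0]
r=np.hypot(*(h-[.6555,.027]).T); h=h[(h[:,0]<.68)]
s=np.linalg.lstsq(np.c_[2*h,np.ones(len(h))],(h**2).sum(1),rcond=None)[0];print("circ",s[:2],np.sqrt(s[2]+s[:2]@s[:2]))
for C in ([.6555,.0273],s[:2]):
  C=np.array(C);print(C,[np.linalg.norm(q[:2]-C) for q in(Gw,Rw)],[np.degrees(np.arctan2(q[1]-C[1],q[0]-C[0]))%360 for q in (Gw,Rw,W.mean(0))])
  pf=p.astype(np.float32).mean(2)
  an=np.arange(200,226,1.);M=0
  for rr in np.arange(.086,.105,.003):
    uv=np.array([proj(m,[C[0]+rr*np.cos(x),C[1]+rr*np.sin(x),.036]) for x in np.radians(an)],np.float32)
    M=M+cv2.remap(pf,uv[:,0].reshape(1,-1),uv[:,1].reshape(1,-1),cv2.INTER_LINEAR)[0]/7
  print([f"{x:.0f}:{y:.0f}" for x,y in zip(an,M)])
```

```text
547 [0.55425984 0.04055398 0.10814666] [0.54023533 0.03420444 0.08055277] [0.5743554  0.0469592  0.11426773]
top [0.55753252 0.04009345 0.11189797] 247
plane dir deg -6.645836986484046 y at x=.56 0.039885164138017154
0.62 [195.2, 158.1, 254.9, 237.8]
(np.float64(243.67), np.float64(200.32333333333332), 300) (np.float64(407.3621794871795), np.float64(205.78846153846155), 312)
[ 0.54279313 -0.04123085  0.024     ] [0.56291812 0.12341087 0.024     ]
hub [0.64866171 0.02881976 0.06953989]
arm 888 [0.53662219 0.0234935  0.05320888] [0.5910606  0.05481112 0.06285729]
0.545 0.028522006091257542 0.05467245877148613
0.555 0.02750807614068786 0.05399877493585279
0.565 0.026584241928892312 0.052391367476883346
0.575 0.025632203233592787 0.05063748352448167
circ [0.64132211 0.03002817] 0.13555254933644956
[0.6555 0.0273] [np.float64(0.13190646917446616), np.float64(0.13344926059212792)] [np.float64(211.30148321684308), np.float64(133.9285618677252), np.float64(172.5414717396618)]
['200:122', '201:120', '202:120', '203:122', '204:119', '205:120', '206:120', '207:119', '208:92', '209:48', '210:53', '211:74', '212:80', '213:81', '214:97', '215:117', '216:119', '217:121', '218:119', '219:119', '220:120', '221:118', '222:119', '223:120', '224:118', '225:120']
[0.64132211 0.03002817] [np.float64(0.12159691027933499), np.float64(0.12193242107457757)] [np.float64(215.87554577856073), np.float64(130.01677545232366), np.float64(173.10641222327084)]
['200:102', '201:103', '202:105', '203:105', '204:105', '205:106', '206:105', '207:105', '208:107', '209:107', '210:107', '211:108', '212:107', '213:102', '214:69', '215:48', '216:42', '217:63', '218:74', '219:75', '220:77', '221:100', '222:108', '223:108', '224:109', '225:109']
```

Call:
play_rows(increments=[[[0,0.002,0.03],[0,0,0.028],0.6],[[0,0.002,0.06],[0,0,0.028],0.6],[[0,0.002,0.085],[0,0,0.028],0.6],[[0,0.002,0.085],[0,0,0.028],0.6],[[0,0.002,0.085],[0,0,0.028],0.6]])

```text
t: 2.7
tcp_pos: [0.5582, 0.0411, 0.1466]
tool_rot: [0.056, 0.998, 0.0, -0.0]
force: [0.5, -0.3, 0.3]
finger_gap: 0.601
```

Run:
```python
from h import *
s=manip.sense(); print(s["tcp_pos"],s["tool_rot"],abs(s["qd"]).max(),s["force"])
m=manip.camera_model("wrist")
p,d=manip.snapshot("wrist"); cv2.imwrite("pics/w2.png",p[:,:,::-1]); np.savez("pics/w2.npz",p=p,d=d,**m)
def world(m,u,v,z):
    c=np.linalg.solve(m["camera_matrix"],np.stack([u*z,v*z,z])); return (m["R"].T@(c-m["t"][:,None])).T
from scipy.spatial.transform import Rotation as Ro
T=Ro.from_quat(s["tool_rot"])
for o in manip.regions_of("wrist","ring_center")[:2]:
    reg=o["region"]; v,u=np.nonzero(reg&(d>0)); W=world(m,u,v,d[v,u]); W=W[(W[:,2]>.075)&(W[:,2]<.118)]
    print(o["p"],o["rect"],len(W),W.mean(0)); t=W[W[:,2]>.1115]; print(t.mean(0),len(t))
    L=T.inv().apply(W-s["tcp_pos"]); print("tool frame",L.mean(0),L.min(0),L.max(0)); print("slope",np.polyfit(L[:,0],L[:,1],1))
```

```text
[0.55819756 0.04110882 0.14660921] [ 5.55819051e-02  9.98454101e-01  1.96443165e-05 -2.43632241e-04] 0.02828414573302972 [ 0.48777604 -0.32545413  0.29297932]
0.74 [313.6, 238.2, 15.1, 60.1] 937 [0.55318594 0.04063499 0.10864377]
[0.55827164 0.04001057 0.11234484] 300
tool frame [ 0.00490951 -0.00102761  0.03796783] [-0.0139292  -0.00592918  0.03239498] [0.01784536 0.00359613 0.05331477]
slope [ 0.00407606 -0.00104762]
```

View pics/w2.png

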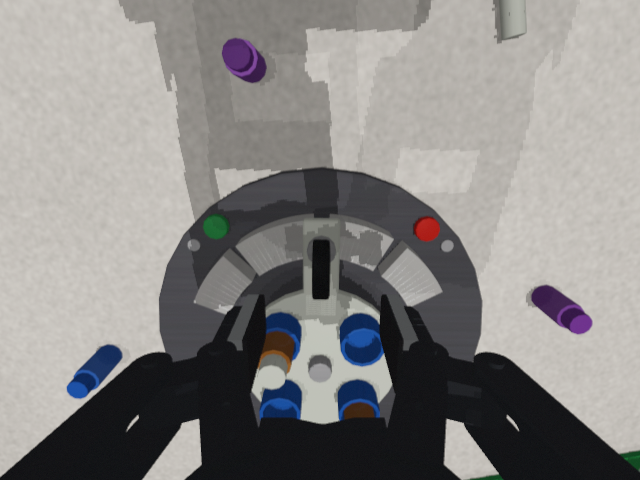

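Call:
play_rows(increments=[[[0,-0.001,0.025],[0,0,0],0.5],[[0,-0.001,0.05],[0,0,0],0.5],[[0,-0.001,0.068],[0,0,0],0.5],[[0,-0.001,0.068],[0,0,0],0.4],[[0,-0.001,0.068],[0,0,0],0.3]], force=20)

```text
t: 3.3
tcp_pos: [0.5593, 0.0391, 0.0795]
tool_rot: [0.056, 0.998, -0.0, 0.001]
force: [0.1, -0.2, 0.7]
finger_gap: 0.303
```

Run:
```python
from h import *
s=manip.sense(); print(s["tcp_pos"],s["tool_rot"],abs(s["qd"]).max(),s["force"],s["finger_gap"])
p,d=manip.snapshot("wrist"); cv2.imwrite("pics/w3.png",p[:,:,::-1])
```

```text
[0.55933013 0.03912643 0.07949715] [ 5.62853800e-02  9.98414193e-01 -7.65474933e-05  1.02394823e-03] 0.013220547491119566 [ 0.11660717 -0.15537823  0.73931149] 0.30269755795739683
```

View pics/w3.png

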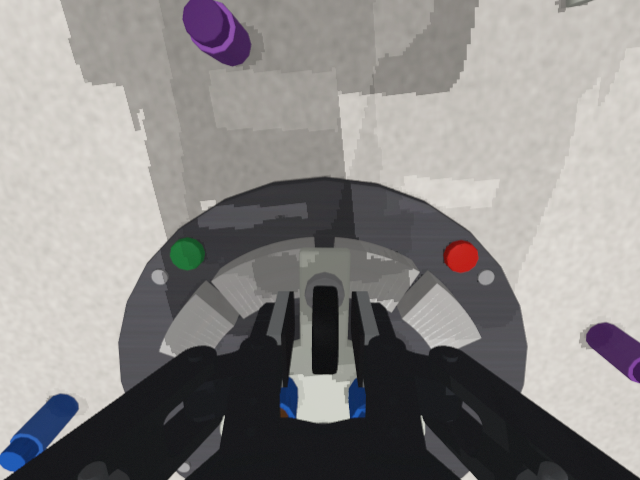

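The fingers straddle the ring (ring at 313–337 px, pads at 294 and 352 px), so I'll close gently.

Call:
play_rows(increments=[[[0,0.0005,0],[0,0,0],0.2],[[0,0.0005,0],[0,0,0],0.15],[[0,0.0005,0],[0,0,0],0.12],[[0,0.0005,0],[0,0,0],0.05],[[0,0.0005,0],[0,0,0],0.05],[[0,0.0005,0],[0,0,0],0.05]], force=20)

```text
t: 3.95
tcp_pos: [0.559, 0.0396, 0.0792]
tool_rot: [0.057, 0.998, -0.0, 0.001]
force: [-0.0, 0.4, 5.4]
finger_gap: 0.114
```

Call:
play_rows(increments=[[[0,0,0],[0,0,0],0.02],[[0,0,0],[0,0,0],0.02],[[0,0,-0.003],[0,0,0],0.02],[[0,0,-0.006],[0,0,0],0.02],[[0,0,-0.009],[0,0,0],0.02],[[0,0,-0.012],[0,0,0],0.02],[[0,0,-0.013],[0,0,0],0.02],[[0,0,-0.013],[0,0,0],0.02],[[0,0,-0.013],[0,0,0],0.02]], force=50)

```text
t: 4.85
tcp_pos: [0.5589, 0.0395, 0.0913]
tool_rot: [0.056, 0.998, -0.0, 0.0]
force: [5.8, 0.2, -11.6]
finger_gap: 0.106
```

Run:
```python
from h import *
s=manip.sense(); print(s["tcp_pos"],s["tool_rot"],abs(s["qd"]).max(),s["force"],s["ft_torque"],s["finger_gap"])
p,d=manip.snapshot("scene"); cv2.imwrite("pics/s4.png",cv2.resize(p[200:330,250:460],None,fx=3.5,fy=3.5)[:,:,::-1])
```

```text
[0.55889765 0.03954673 0.09125617] [ 5.63993869e-02  9.98408165e-01 -4.25213292e-05  4.92465028e-04] 0.0012597099985042206 [  5.77832819   0.23082076 -11.55018193] [-0.07777996 -0.93118238 -0.04329154] 0.10591118057328747
```

View pics/s4.png

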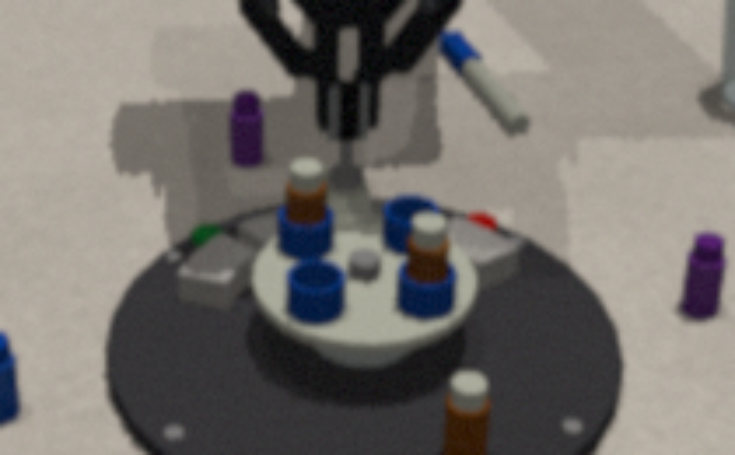

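Call:
play_rows(increments=[[[-0.0001,-0.0033,0],[0,0,-0.035],0.02],[[-0.0004,-0.0083,0],[0,0,-0.087],0.02],[[-0.0009,-0.0132,0],[0,0,-0.14],0.02],[[-0.0017,-0.0181,0],[0,0,-0.192],0.02],[[-0.0028,-0.023,0],[0,0,-0.244],0.02],[[-0.0041,-0.0278,0],[0,0,-0.297],0.02],[[-0.0057,-0.0325,0],[0,0,-0.349],0.02],[[-0.0075,-0.0371,0],[0,0,-0.401],0.02],[[-0.0075,-0.0371,0],[0,0,-0.401],0.02]], force=40)

```text
t: 5.8
tcp_pos: [0.5621, 0.0016, 0.0912]
tool_rot: [-0.143, 0.99, -0.0, 0.0]
force: [5.5, 0.2, -10.8]
finger_gap: 0.104
```

Run:
```python
from h import *
s=manip.sense(); print(s["t"],s["tcp_pos"],s["tool_rot"],abs(s["qd"]).max(),s["force"],s["ft_torque"],s["finger_gap"])
p,d=manip.snapshot("wrist"); cv2.imwrite("pics/w5.png",p[:,:,::-1])
q=s["tool_rot"]; ty=np.degrees(2*np.arctan2(q[1],q[0])-np.pi/2);print("yaw",ty)
v=s["tcp_pos"][:2]-[.6533,.0286]; print(np.linalg.norm(v),np.degrees(np.arctan2(v[1],v[0]))%360)
```

```text
5.8 [0.56208774 0.00155164 0.09121952] [-1.43265917e-01  9.89684183e-01 -1.52937367e-07  3.08890995e-04] 0.04239861371425415 [  5.54064998   0.1741915  -10.79564086] [-0.03347112 -0.93090865 -0.0565349 ] 0.103864845945815
yaw 106.47375107226665
0.09513826943305186 196.51735377418186
```

View pics/w5.png

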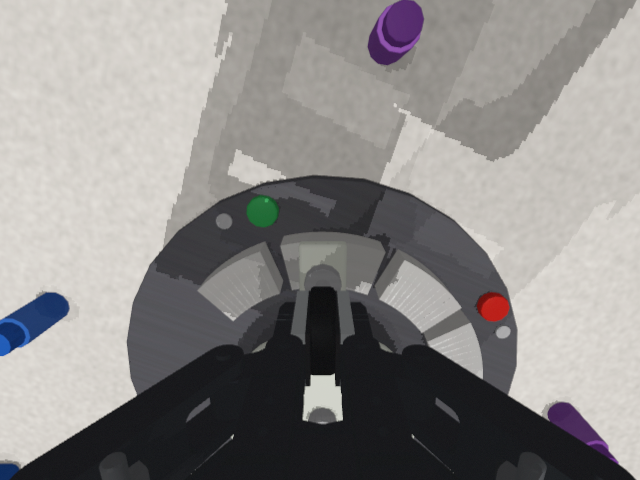

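Call:
play_rows(increments=[[[-0.0001,-0.005,0],[0,0,-0.052],0.02],[[-0.0005,-0.0099,0],[0,0,-0.105],0.02],[[-0.0012,-0.0149,0],[0,0,-0.157],0.02],[[-0.0021,-0.0198,0],[0,0,-0.209],0.02],[[-0.003,-0.0238,0],[0,0,-0.253],0.02],[[-0.0039,-0.027,0],[0,0,-0.288],0.02],[[-0.0039,-0.027,0],[0,0,-0.288],0.02],[[-0.0039,-0.027,0],[0,0,-0.288],0.02]])

```text
t: 6.65
tcp_pos: [0.5731, -0.0228, 0.0912]
tool_rot: [-0.283, 0.959, -0.0, 0.0]
force: [5.1, -2.5, -11.5]
finger_gap: 0.108
```

Run:
```python
from h import *
s=manip.sense(); print(s["t"],s["tcp_pos"],s["tool_rot"],abs(s["qd"]).max(),s["force"],s["ft_torque"],s["finger_gap"])
m=manip.camera_model("wrist")
p,d=manip.snapshot("wrist"); cv2.imwrite("pics/w6.png",p[:,:,::-1]);np.savez("pics/w6.npz",p=p,d=d,**m)
q=s["tool_rot"]; ty=np.degrees(2*np.arctan2(q[1],q[0])-np.pi/2);print("yaw",ty)
v=s["tcp_pos"][:2]-[.6533,.0286]; print(np.linalg.norm(v),np.degrees(np.arctan2(v[1],v[0]))%360)
```

```text
6.65 [ 0.57310589 -0.02279931  0.09121673] [-2.83411853e-01  9.58998288e-01 -7.13755643e-05  3.00630987e-05] 0.005766022907579589 [  5.05019657  -2.48322772 -11.45524535] [-0.20432097 -0.85949737 -0.27740319] 0.10754436743211104
yaw 122.92788161995578
0.09525221406827764 212.65727992034778
```

View pics/w6.png

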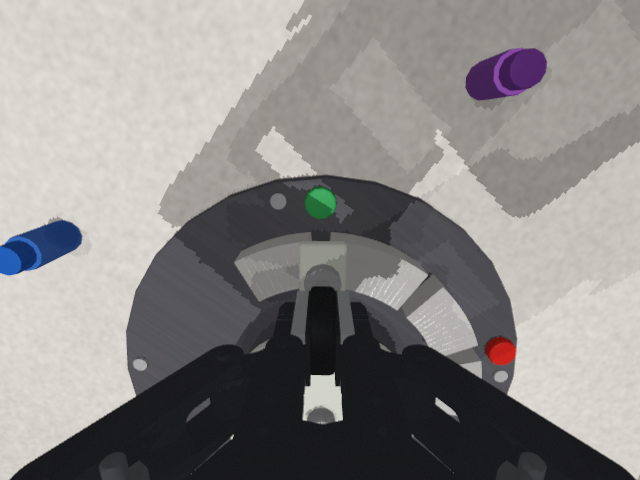

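Run:
```python
import cv2,numpy as np
a=cv2.imread("pics/w3.png")[215:285,270:380];b=cv2.imread("pics/w6.png")[215:285,270:380]
cv2.imwrite("pics/z6.png",cv2.resize(np.vstack([a,b]),None,fx=4,fy=4,interpolation=cv2.INTER_NEAREST))
```

```text
(no output)
```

View pics/z6.png

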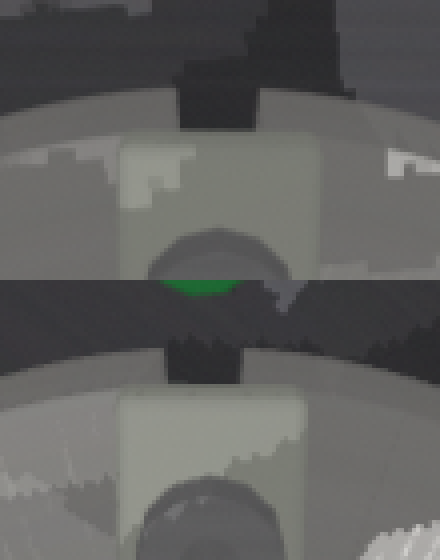

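The gap at the green notch sits about 1 mm further counterclockwise than the arm's centreline. I'll correct that, lower a little and let go.

Call:
play_rows(increments=[[[0,-0.0005,0],[0,0,-0.005],0.02],[[0,-0.0009,0],[0,0,-0.01],0.02],[[0,-0.0009,0.0015],[0,0,-0.01],0.02],[[0,-0.0009,0.003],[0,0,-0.01],0.02],[[0,-0.0009,0.003],[0,0,-0.01],0.02],[[0,-0.0009,0.003],[0,0,-0.01],0.02]], force=20)

```text
t: 7.3
tcp_pos: [0.5735, -0.0235, 0.0883]
tool_rot: [-0.289, 0.957, 0.0, -0.0]
force: [4.3, -0.7, -10.1]
finger_gap: 0.102
```

Call:
play_rows(increments=[[[0,0,0],[0,0,0],0.13],[[0,0,0],[0,0,0],0.15],[[0,0,0],[0,0,0],0.2],[[0,0,0],[0,0,0],0.2],[[0,0,0],[0,0,0],0.2],[[0,0,0],[0,0,0],0.2]])

```text
t: 7.9
tcp_pos: [0.5735, -0.0236, 0.0885]
tool_rot: [-0.289, 0.957, -0.0, -0.0]
force: [0.5, -0.3, -0.2]
finger_gap: 0.2
```

Run:
```python
from h import *
s=manip.sense(); print(s["t"],s["tcp_pos"],s["force"],s["ft_torque"],s["finger_gap"])
p,d=manip.snapshot("wrist"); cv2.imwrite("pics/w7.png",p[:,:,::-1])
```

```text
7.9 [ 0.57351459 -0.02359302  0.08850203] [ 0.49449359 -0.28224774 -0.23437706] [-0.02569634  0.05013502  0.0553751 ] 0.1995258178498916
```

View pics/w7.png

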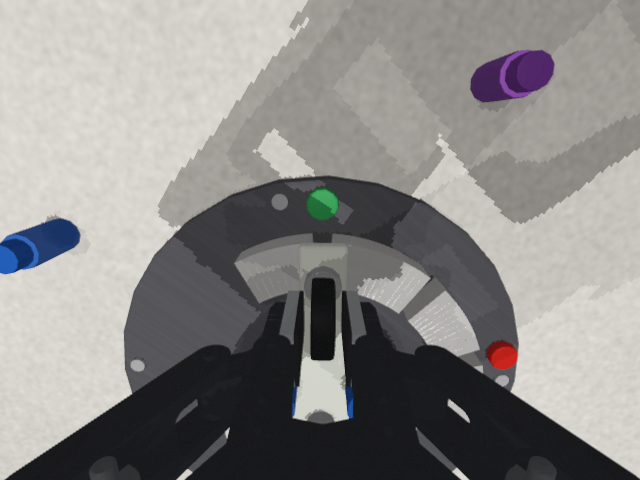

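```bash
cat >> h.py <<'E'
def world(m,u,v,z):
    c=np.linalg.solve(m["camera_matrix"],np.stack([u*z,v*z,z])); return (m["R"].T@(c-m["t"][:,None])).T
E
python3 - <<'E'
from h import *
m=manip.camera_model("wrist")
p,d=manip.snapshot("wrist")
o=manip.regions_of("wrist","ring_center")
for r in o[:1]:
    print(r["p"],r["rect"]); reg=cv2.erode(r["region"].astype(np.uint8),np.ones((3,3)))>0
    v,u=np.nonzero(reg&(d>0)); W=world(m,u,v,d[v,u]); print(np.percentile(W[:,2],[5,25,50,75,95,99]))
    for a in range(290,365,6):
        q=W[abs(v-a)<3]; print(a,q.mean(0) if len(q) else None)
V,U=np.mgrid[245:268,305:345];q=world(m,U.ravel(),V.ravel(),d[V,U].ravel());print("arm z",np.median(q[:,2]))
E
```

```text
0.57 [308.5, 277.2, 28.2, 88.1]
[0.09686959 0.10528837 0.11004652 0.1119494  0.11293556 0.1134757 ]
290 [ 0.55907267 -0.03203586  0.10117291]
296 [ 0.56029919 -0.03160228  0.10397101]
302 [ 0.56143819 -0.03071432  0.10631925]
308 [ 0.56295414 -0.02967492  0.10783417]
314 [ 0.56443625 -0.02869766  0.10938454]
320 [ 0.56601646 -0.02764855  0.11067403]
326 [ 0.56784207 -0.02643724  0.11144806]
332 [ 0.56971444 -0.02520955  0.11214559]
338 [ 0.57161332 -0.02393341  0.11277155]
344 [ 0.57407851 -0.02229651  0.11241354]
350 [ 0.57662824 -0.02083298  0.11219555]
356 [ 0.58018212 -0.01858252  0.11026256]
362 None
arm z 0.057824943592339355
```

The ring's top is at 113 mm, which is the home height; it would be 122 mm on the track. The pin has dropped in, so I'll back away straight up.

Call:
play_rows(increments=[[[0,0,0],[0,0,0],0.35],[[0,0,0],[0,0,0],0.4],[[0,0,-0.02],[0,0,0],0.4],[[0,0,-0.05],[0,0,0],0.4],[[0,0,-0.09],[0,0,0],0.4],[[0,0,-0.13],[0,0,0],0.4],[[0,0,-0.13],[0,0,0],0.4],[[0,0,-0.13],[0,0,0],0.4]])

```text
t: 8.85
tcp_pos: [0.574, -0.0236, 0.2194]
tool_rot: [-0.289, 0.957, -0.001, 0.001]
force: [-0.8, -0.1, -1.4]
finger_gap: 0.403
```

Run:
```python
from h import *
m=manip.camera_model("wrist"); s=manip.sense(); print(s["t"],s["tcp_pos"],s["force"])
p,d=manip.snapshot("wrist"); cv2.imwrite("pics/w8.png",p[:,:,::-1])
r=manip.regions_of("wrist","ring_center")[0]; reg=cv2.erode(r["region"].astype(np.uint8),np.ones((3,3)))>0
v,u=np.nonzero(reg&(d>0)); W=world(m,u,v,d[v,u]); print(r["p"],np.percentile(W[:,2],[50,90,99]),W[W[:,2]>.11].mean(0))
```

```text
8.85 [ 0.57397847 -0.02364268  0.21935887] [-0.77492747 -0.14945251 -1.42739167]
0.64 [0.11042596 0.11266284 0.11367771] [ 0.57217799 -0.02359806  0.11181845]
```

View pics/w8.png

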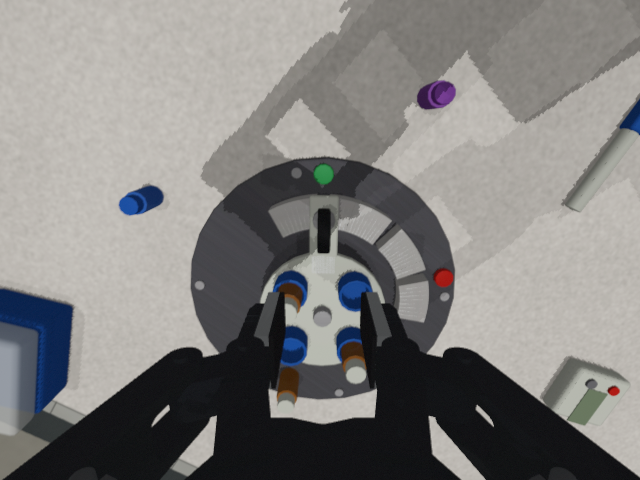

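The arm now stands at the green button (323,175), with the ring at home height (top 113 mm). Both vials are upright in their cups, and the gripper is clear.

Run:
```python
from station import manip
print(manip.sign_off())
```

```text
the job is handed in; nothing more can be done
None
```

The carousel is in the notch at the green button, and I have handed the job in; sign-off gives no verdict.

- **What I did:** I gripped the ring, pulled it up about 12 mm and swung the arm about 40° counterclockwise. I then moved it about 1 mm further from the notch seen in the wrist camera, lowered it 3 mm and let go. The pin dropped in on the first release, so I never had to slide it along the track to find the notch.
- **Last checks:** The ring's top measured 113 mm above the bench, which is its home height; it would be about 122 mm with the pin resting on the track. The arm lies in line with the green button. Both vials stand upright in their cups, and the gripper is about 0.1 m clear above. The highest force I read at the wrist was about 13 N. The clock read about 9 s of the 48 s allowed. Nothing I saw suggests a bystander was touched, but I did not measure their positions afterwards.
- **Disagreements:** The top and wrist cameras differed by about 2–3 mm on the carousel's axis. I set the swing centre from the gripped ring, which fell between the two. A steady sideways pull of about 5–6 N showed while I held the ring lifted, and it vanished on release.

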